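Take the cover off a control unit in the hold-down clamp

ROBOT

A 6-joint arm with a two-finger parallel gripper is mounted at the origin on a cart in front of the work surface, level with it; the furniture and walls round the work are solid. World frame = base frame: x ahead of the robot, y to its left, z up, the work surface at z = 0. Lengths are in mm, angles in rad, forces in N, time in s.
With the tool pointing down it reaches from about 300 to 775 mm from the base axis. Payload 14.6 kg.
Tool frame: the origin (TCP) lies midway between the tips of the shut fingers; the grasp point (between the pads) lies 19 mm behind it; z points along the fingers, y is the line along which they close (so a half turn about z gives the same grasp; the last joint's range is limited). The gripper opens to 94 mm and grips with 3 to 60 N. Pads are 16 mm wide; open, the fingers measure 119 mm over their backs; the gripper's body (75 mm by 177 mm) begins 78 mm behind the grasp point.
Start: joints at [-1.172, 0.3, 1.521, -0, 1.321, -0.067], TCP at [247.018, -491.398, 205.446] pointing down, gripper open.
Joint ranges: [-3.03, 3.03], [-0.79, 2.21], [0.23, 2.52], [-1.04, 4.18], [0, 3.07], [-2.55, 2.55]. Speed limits (rad/s): [2.22, 2.22, 2.57, 3.14, 3.14, 3.14].

INTERFACE

Orientations are given as [roll, pitch, yaw] about the fixed x, y, z axes, in that order (R = Rz(yaw) Ry(pitch) Rx(roll)).
In Python, from cell import manip, camera gives the robot as it stands.
- The arm moves only by the tool move_arm, never from a script. Its arguments are lists of equal length, an entry for each row: "dp": the shift along the world's x, y, z in mm, a list of three; "rotation": the turn, a rotation vector about the world's x, y, z in rad, a list of three; "hand": the opening, from 0 (shut) to 1 (fully open). A call has 1 to 10 rows; each row shifts and turns the commanded pose from where the row before left it; what a row does not reach is not made up. A row lasts 1/8 s, in which the tool goes at most 62.5 mm and 10.7 degrees, less where a joint would pass 70% of its speed; a pose out of reach is approached as far as the arm can. A call with a gripper value outside its range is refused whole. The fingers move at their own pace and stop on an object; "newtons" is the grip in N (left out, the last holds). Time passes only in rows, so rows that do not move let the fingers close. It gives the time, the measured TCP pose, the force, the opening and the grip force at its end, in the units of the state.
- manip.read_state(): the state, without advancing time (a new reading comes with each control period).
- camera(name): name is "side" or "top" or "wrist"; returns a dict with "image" (480x640x3 uint8, red, green, blue), "fx", "fy", "cx", "cy" (pixels), "R" (3x3) and "t" (3): a world point X has camera coordinates R X + t; the wrist camera has in their place "mount" (4x4, takes a point from camera to tool coordinates, whose origin is the TCP and whose axes are the flange's). Camera axes: x right, y down, z forward; pixel columns grow to the right and rows downward; lengths in mm; the calibration is good to about 2 mm. A picture is of the moment at which its call begins: read the wrist's pose just before it. There is no depth.
- manip.sign_off(): hands the job in; it is judged then, once.
The state is a dict: "clock": time; "joints": joint angles; "qd": joint speeds; "effort": joint torques, N m; "eef_pos": TCP position; "eef_rot": TCP orientation; "wrist_force": force on the tool from outside, world axes, zero at the start; "moment": the same for the moment, N m; "finger_gap": finger opening in mm; "finger_force": force on a finger pad.
Only numpy, scipy, OpenCV 4.12 (cv2) and the standard library are available. Lean on these libraries where they do the work, as an engineer would, in place of code of your own. Each camera call takes 0.05 s, during which the arm holds its last target. There are 200 camera calls.

TASK

Open the control unit for inspection: push it fully home under the keeper of the fixture, push the clamp lever down until it locks over centre, and with the unit so held draw the tight cover straight up and off. Then flick the lever up to release the unit, and stand the cover (mouth down) and the open unit side by side on the rubber mat. Leave the lever up, keep unit and cover upright throughout, and do not disturb the other things on the bench.

Things in the scene. Friction and masses are not known exactly. Their poses are not given: they have to be found in the camera images.
- fixture: Hold-down fixture on the bench: aluminium plate 294 x 104 x 10 mm. Origin at bench level under the centre of the unit's home; z up; x along the plate, from the clamp (-x, robot's right) to the keeper (+x, left). Guides at y +-33 mm, 18 mm high, keep the unit in line. The unit is home when its +x end touches the stop, with the chassis origin at (0, 0, 10 mm) in this frame.
- stop_face (a point): Foot of the dark steel stop block's face, at fixture (73, 0, 12.5) mm, axes as the fixture. A keeper lip reaches 9 mm from it towards -x, underside 17.5 mm and top 25.5 mm above the bench; the block is 30 mm high. The unit's +x ear tucks under the lip till it touches this face; to take the unit out, first draw it 12 mm or more towards -x.
- clamp_axis (a point): Pivot of the clamp's arm, at fixture (-117, 0, 38) mm. With the lever up the 55 mm arm stands upright (to 105 mm above the bench, fixture x -127 to -80 mm); with the lever down it lies level and its sprung rubber pad bears on the unit's -x ear at fixture x -62 mm. With the unit over 4 mm short of the stop the pad strikes the cover instead.
- lever (a joint): Clamp lever, rad: 0 = up (leans 1.2 rad above level, towards fixture -x), 1.2 = down: level, locked. The pad meets the ear at about 0.83; then the push at the grip grows to some 7 to 11 N until over-centre (1.05), whence it drives itself to its stop at 1.2 and stays. Lifting it out of lock takes a like force up to 1.05. Left between 0 and 0.8 it roughly stays.
- lever_pivot (a point): The lever's hinge axis (along fixture y), at fixture (-147, 0, 46.5) mm, between steel cheeks 55 mm high. A tall stack of green cartons stands behind this end: its front face is at about x = 0.68 m (world) for y below -0.13 m, so keep the wrist and forearm clear of it.
- lever_grip (a point): Middle of the lever's rubber sleeve, 80 mm from the pivot. The sleeve is 17 mm wide (along fixture y) and 14 mm thick, from 42 to 108 mm from the pivot. Locked, it lies level 46 mm above the bench at fixture x -227 mm, beyond the end of the plate (-193 mm).
- chassis: Control unit without its cover, 0.36 kg: steel base 146 x 62 x 5 mm, its ends standing out as ears 27 mm beyond the cover, and a rigid frame 80 x 46 mm holding relays, to 50 mm above the underside. Origin: centre of the underside, x along the length as the fixture's, z up. Starts in the nest 11 to 22 mm short of the stop. Uncovered, grasp the frame across its 46 mm at mid-length.
- cover: Deep grey metal cover on the unit, open below: outside 92 x 58 x 58 mm, walls 3 mm, 0.12 kg. Origin: centre of its lower rim (at the start 5 mm above the chassis origin), x along the length, z up. Spring tabs inside hold it with 8 to 16 N over the first 40 mm of travel, enough to bring an unclamped unit up with it; 50 mm up it is free. Grasp across the 58 mm.
- mat: Dark rubber bench mat 240 x 180 x 3 mm lying flat, fixed, with a snap stud in one corner. Origin: centre of its underside; local x its 240 mm length (away from the robot), y its width. Nothing lies on it. A fixed stack of white boxes, up to 0.18 m high, stands to the left of its far half (world y above 0.355 m, x 0.49 to 0.65 m).
- multimeter: Bystander: multimeter 140 x 68 x 43 mm, loose; origin centre of its underside.
- bottle: Bystander: small white bottle, 40 mm across and 80 mm high, loose; origin centre of its foot.
- relay: Bystander: plug-in relay 22 x 28 x 36 mm, standing loose; origin centre of its foot.
- terminal: Bystander: grey rail terminal lying flat, 48 x 40 x 10 mm, loose; origin centre of its underside.
Not all that is in view belongs to the job. Leave any yellow look-alike of the cover alone.

How it is judged (in metres and radians):
On the way, in this order (a step that is already met when the one before it is completed fails the run):
1. the unit is fully home at the stop, cover on, and the lever is down in its lock (x of chassis in the frame of fixture above -0.003 m and z of chassis in the frame of fixture below 0.0135 m and value of joint lever above 1.1 rad and z of cover in the frame of chassis below 0.012 m), for 0.2 s.
2. the cover is drawn clear of the unit, which the locked clamp holds home and down (x of chassis in the frame of fixture above -0.003 m and z of chassis in the frame of fixture below 0.0135 m and value of joint lever above 1.1 rad and z of cover in the frame of chassis above 0.055 m), for 0.1 s.
3. the lever is flicked up, the open unit still in the nest (value of joint lever below 0.4 rad and z of chassis in the frame of fixture below 0.0135 m), for 0.2 s.
At the end, for the whole second after the job is handed in: The open unit and the cover each stand flat and upright on the mat (centres within 100 mm along and 70 mm across of its middle, tilt under 0.1 rad, at rest), and the clamp lever is up (below 0.4 rad) (x of chassis in the frame of mat between -0.1 and 0.1 m and y of chassis in the frame of mat between -0.07 and 0.07 m and z of each of chassis, cover in the frame of mat below 0.007 m and angle between each of chassis, cover's own z axis and vertical below 0.1 rad and linear speed of each of chassis, cover below 0.02 m/s and x of cover in the frame of mat between -0.1 and 0.1 m and y of cover in the frame of mat between -0.07 and 0.07 m and value of joint lever below 0.4 rad); the robot touches nothing.
It fails at once if the unit was lifted out of the fixture with its cover still on (z of cover in the frame of chassis below 0.04 m and horizontal distance between cover and chassis below 0.02 m and z of chassis in the frame of fixture above 0.02 m).
It fails at once if the cover or the unit was tipped over (angle between any of cover, chassis's own z axis and vertical above 0.4 rad).
It fails at once if a bystander was disturbed (distance of any of multimeter, bottle, relay, terminal from where it was at the start of the episode above 0.03 m).
It also fails if it takes over 72 s, if anything falls off the work surface, if the arm or the gripper's body presses on something with over 40 N, if the wrist force passes 120 N, or if a joint passes its speed limit or range.

## Working session

There is one attempt and no reset: what is moved stays moved. The work goes in short steps, Python scripts to look and compute and a tool call to move; the robot and the scene stay as the last step left them, time stands still between calls to the robot, and variables do not carry over. Pictures are saved under pics/ and viewed, at most 10 in all, crops included, and the job is handed in when it is done.

Besides the shell and the picture viewer there is one more tool, called after ">>>" as name(argument=value, ...), one argument or row to a line, values as JSON. move_arm: Moves the arm, as the interface text tells. Its arguments: {"type":"object","properties":{"dp":{"type":"array","items":{"type":"array","items":{"type":"number"}}},"rotation":{"type":"array","items":{"type":"array","items":{"type":"number"}}},"hand":{"type":"array","items":{"type":"number"}},"newtons":{"type":"number"}},"required":["dp","rotation","hand"]}

```bash
ls; mkdir -p pics
python3 - <<'E'
from cell import manip, camera
import cv2,pickle
print(manip.read_state())
for n in("top","side"):
    c=camera(n); cv2.imwrite(f"pics/{n}0.png",c["image"][:,:,::-1]); pickle.dump(c,open(f"{n}0.pkl","wb"))
    print(n,c["fx"],c["fy"],c["cx"],c["cy"],c["R"],c["t"])
E
```

```text
pics
{'clock': 0.0, 'joints': array([-1.17163675e+00,  3.00492668e-01,  1.52156518e+00, -1.22149709e-06,
        1.32068715e+00, -6.65958983e-02]), 'qd': array([-0.00024225,  0.00253039, -0.00047377, -0.00104226, -0.00040272,
        0.00091699]), 'effort': array([-4.39662963e-04, -5.31802726e+01, -3.52736056e+01,  7.08753197e-02,
        2.43863388e-02, -8.89891680e-05]), 'eef_pos': array([ 246.90427498, -491.18185886,  204.88122328]), 'eef_rot': array([-3.14044279e+00, -7.55039346e-05,  4.65755734e-01]), 'wrist_force': array([-0.80619923, -0.17898206,  0.32015575]), 'moment': array([-0.01096493,  0.02005897,  0.01135138]), 'finger_force': 0.0, 'finger_gap': 93.82838331125863}
top 557.8880723834175 557.8880723834175 322.4776462851712 240.58548496385757 [[ 0.01028049 -0.99992345  0.00688551]
 [-0.99123211 -0.01109778 -0.13166524]
 [ 0.13173157 -0.00547155 -0.99127032]] [ -30.04344301  430.40188344 1611.50101201]
side 462.6555260027305 462.6555260027305 317.6983235904278 234.4690357731399 [[ 0.99943397 -0.02312064  0.02443738]
 [ 0.01109365 -0.45926895 -0.88822799]
 [ 0.03175973  0.88799632 -0.4587525 ]] [-421.24802971   55.10664371 1234.44866815]
```

View pics/top0.png

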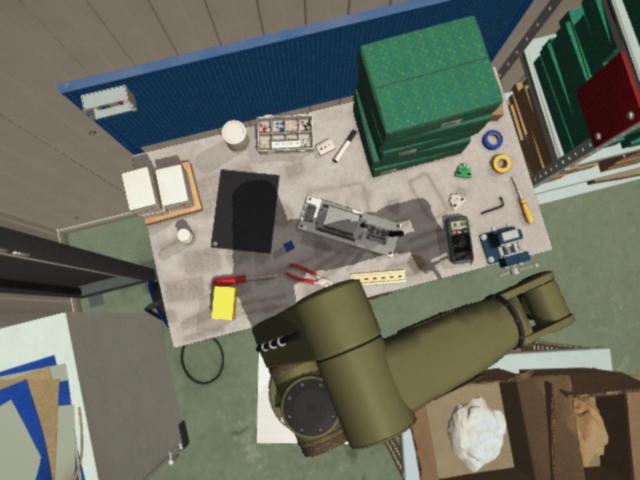

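View pics/side0.png

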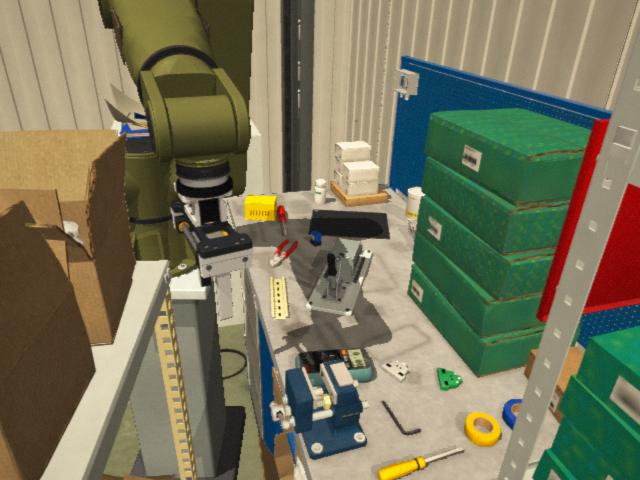

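The top view shows the fixture between (302,205) (keeper) and (402,245) (clamp), and the mat with corners near (222,170), (279,177), (271,251) and (212,247). The lever is up, the multimeter is at (459,240), and the yellow look-alike at (224,303). Next I'll enlarge the fixture.

```bash
python3 - <<'E'
import cv2
a=cv2.imread("pics/top0.png")[175:275,280:420]
cv2.imwrite("pics/topc.png",cv2.resize(a,None,fx=5.5,fy=5.5,interpolation=cv2.INTER_CUBIC))
E
cat > h.py <<'E'
import numpy as np,pickle
def ray(c,u,v,z):
    "world point at height z seen at pixel u,v"
    R=np.array(c["R"]);t=np.array(c["t"])
    o=-R.T@t; d=R.T@np.array([(u-c["cx"])/c["fx"],(v-c["cy"])/c["fy"],1])
    return o+d*(z-o[2])/d[2]
def proj(c,X):
    x=np.array(X)@np.array(c["R"]).T+np.array(c["t"]); return np.stack([c["fx"]*x[...,0]/x[...,2]+c["cx"],c["fy"]*x[...,1]/x[...,2]+c["cy"]],-1)
E
python3 - <<'E'
import pickle;from h import *
c=pickle.load(open("top0.pkl","rb"))
for p in[(222,170),(279,177),(271,251),(212,247)]:print(ray(c,*p,3).round())
E
```

```text
[647. 281.   3.]
[627. 108.   3.]
[401. 127.   3.]
[411. 303.   3.]
```

View pics/topc.png

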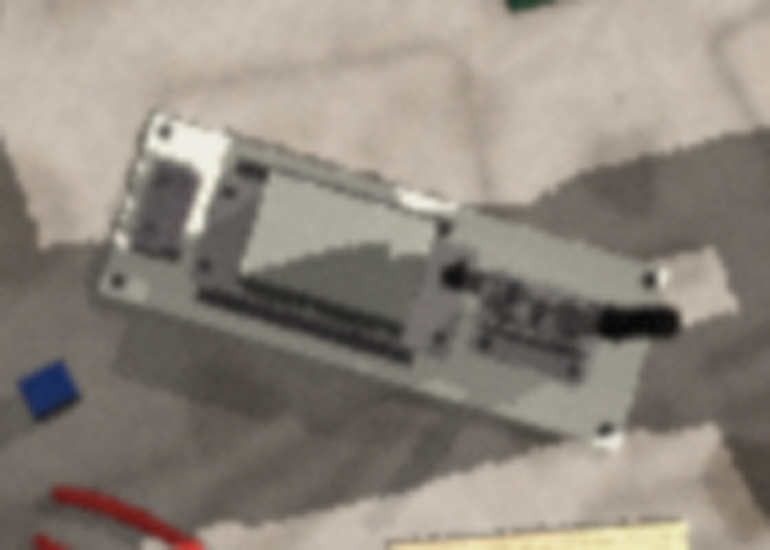

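The crop shows the plate corners near (157,113), (100,292), (612,443) and (662,268), with the cover top between (262,172), (440,218), (405,325) and (240,278). I'll fit the poses from these.

Run:
```python
import pickle;from h import *
from scipy.optimize import least_squares
c=pickle.load(open("top0.pkl","rb"))
def px(p): return (p[0]+.5)/5.5-.5+280,(p[1]+.5)/5.5-.5+175
def fit(P,L,z):
    W=np.array([ray(c,*p,z)[:2] for p in P])
    f=lambda q:(np.array([[np.cos(q[2]),-np.sin(q[2])],[np.sin(q[2]),np.cos(q[2])]])@np.array(L).T).T+q[:2]-W
    r=least_squares(lambda q:f(q).ravel(),[*W.mean(0),1.3]); print(r.x.round(3),f(r.x).round(1).tolist()); return r.x
# fixture x -> left(+y world). y_fix = z cross x: x_fix=+y world => y_fix=-x world (toward robot)
a,b=101,-193
q=fit([px(p) for p in[(157,113),(100,292),(612,443),(662,268)]],[(a,-52),(a,52),(b,52),(b,-52)],10)
k=fit([px(p) for p in[(262,172),(240,278),(405,325),(440,218)]],[(46,-29),(46,29),(-46,29),(-46,-29)],73)
d=k[:2]-q[:2];print("cover in fix",np.cos(q[2])*d[0]+np.sin(q[2])*d[1],-np.sin(q[2])*d[0]+np.cos(q[2])*d[1])
m=fit([(222,170),(279,177),(271,251),(212,247)],[(120,90),(120,-90),(-120,-90),(-120,90)],3)
```

```text
[493.266 -60.296   1.286] [[1.1, 3.0], [0.6, 2.7], [-2.8, -2.1], [1.1, -3.6]]
[485.938 -77.249   1.315] [[-0.3, -2.2], [-0.0, 1.5], [0.5, -1.4], [-0.2, 2.1]]
cover in fix -18.32991041056906 2.266485977148931
[ 5.21473e+02  2.05023e+02 -8.70000e-02] [[2.2, 2.8], [6.2, -3.3], [-7.0, -1.5], [-1.4, 2.0]]
```

>>> move_arm(
  dp=[
    [29,52,12],
    [29,52,12],
    [29,52,12],
    [29,52,12],
    [29,52,12],
    [29,52,12],
    [29,52,12],
    [29,52,12],
    [0,0,0],
    [0,0,0],
  ],
  rotation=[
    [0,0,0.1025],
    [0,0,0.1025],
    [0,0,0.1025],
    [0,0,0.1025],
    [0,0,0.1025],
    [0,0,0.1025],
    [0,0,0.1025],
    [0,0,0.1025],
    [0,0,0],
    [0,0,0],
  ],
  hand=[1,1,1,1,1,1,1,1,1,1],
)

```text
clock: 1.35
eef_pos: [478.7, -75.6, 301.0]
eef_rot: [-3.141, 0.0, 1.285]
wrist_force: [-1.2, -0.2, -0.4]
finger_gap: 93.9
finger_force: 0.0
```

```bash
cat >> h.py <<'E'
def wristcam(name):
    from cell import manip,camera; import cv2
    from scipy.spatial.transform import Rotation as Ro
    s=manip.read_state(); c=camera("wrist"); M=np.array(c["mount"])
    T=np.eye(4);T[:3,:3]=Ro.from_euler("xyz",s["eef_rot"]).as_matrix();T[:3,3]=s["eef_pos"]
    V=np.linalg.inv(T@M); c["R"]=V[:3,:3];c["t"]=V[:3,3]
    cv2.imwrite(f"pics/{name}.png",c["image"][:,:,::-1]);pickle.dump(c,open(name+".pkl","wb"))
    print(s["clock"],s["eef_pos"].round(1),s["eef_rot"].round(3),s["wrist_force"].round(1)); return c
E
python3 - <<'E'
from h import *
c=wristcam("w1");print(np.array(c["mount"]).round(3).tolist())
E
```

```text
1.35 [478.7 -75.6 301. ] [-3.141  0.     1.285] [-1.2 -0.2 -0.4]
[[-0.0, -0.97, -0.245, 70.723], [1.0, -0.0, 0.001, -0.513], [-0.001, -0.245, 0.97, -178.024], [0.0, 0.0, 0.0, 1.0]]
```

View pics/w1.png

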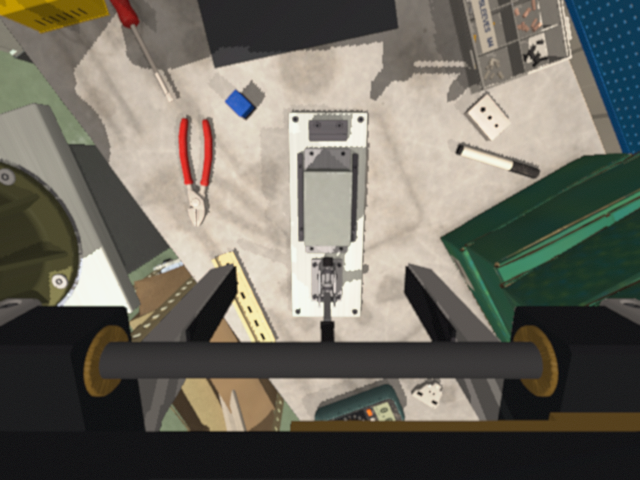

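The plate corners are at (289,112), (369,113), (363,317) and (292,316), and the cover top spans about (306,171), (356,171), (352,241) and (303,241). I'll refit both.

```bash
cat >> h.py <<'E'
def fit(c,P,L,z):
    from scipy.optimize import least_squares
    W=np.array([ray(c,*p,z)[:2] for p in P])
    f=lambda q:(np.array([[np.cos(q[2]),-np.sin(q[2])],[np.sin(q[2]),np.cos(q[2])]])@np.array(L).T).T+q[:2]-W
    r=least_squares(lambda q:f(q).ravel(),[*W.mean(0),1.3]); print(r.x.round(3),f(r.x).round(1).tolist()); return r.x
E
python3 - <<'E'
from h import *
c=pickle.load(open("w1.pkl","rb"));a,b=101,-193
q=fit(c,[(289,112),(369,113),(363,317),(292,316)],[(a,52),(a,-52),(b,-52),(b,52)],10)
k=fit(c,[(306,171),(356,171),(352,241),(303,241)],[(46,29),(46,-29),(-46,-29),(-46,29)],73)
d=k[:2]-q[:2];print("cover in fix",np.cos(q[2])*d[0]+np.sin(q[2])*d[1],-np.sin(q[2])*d[0]+np.cos(q[2])*d[1])
E
```

```text
[493.858 -61.827   1.282] [[0.5, 0.1], [0.3, 1.2], [-2.0, 0.5], [1.2, -1.8]]
[489.482 -74.986   1.255] [[1.2, 4.0], [-0.2, 2.6], [-2.0, -3.7], [1.1, -2.8]]
cover in fix -13.86035826313409 0.4532601912726517
```

>>> move_arm(
  dp=[
    [10.5,0,-40],
    [0,0,-55],
    [0,0,-55],
    [0,0,-55],
    [0,0,-40],
    [0,0,-26],
    [0,0,0],
    [0,0,0],
    [0,0,0],
    [0,0,0],
  ],
  rotation=[
    [0,0,0],
    [0,0,0],
    [0,0,0],
    [0,0,0],
    [0,0,0],
    [0,0,0],
    [0,0,0],
    [0,0,0],
    [0,0,0],
    [0,0,0],
  ],
  hand=[1,1,1,1,1,1,0.5,0.5,0.5,0.5],
  newtons=20,
)

```text
clock: 2.65
eef_pos: [489.3, -75.4, 31.2]
eef_rot: [-3.142, 0.0, 1.286]
wrist_force: [-1.2, 0.1, 11.9]
finger_gap: 58.3
finger_force: 20.0
```

>>> move_arm(
  dp=[
    [0,0,1.2],
    [1.1,3.9,0],
    [1.1,3.9,0],
    [0,0,0],
  ],
  rotation=[
    [0,0,0],
    [0,0,0],
    [0,0,0],
    [0,0,0],
  ],
  hand=[0.5,0.5,0.5,0.5],
)

```text
clock: 3.15
eef_pos: [491.7, -67.2, 31.5]
eef_rot: [-3.141, -0.0, 1.286]
wrist_force: [-0.4, 1.0, -4.0]
finger_gap: 58.0
finger_force: 20.0
```

>>> move_arm(
  dp=[
    [0.6,1.9,0],
    [0.6,1.9,0],
    [0.6,1.9,0],
    [0,0,0],
  ],
  rotation=[
    [0,0,0],
    [0,0,0],
    [0,0,0],
    [0,0,0],
  ],
  hand=[0.5,0.5,0.5,0.5],
)

```text
clock: 3.65
eef_pos: [493.5, -61.8, 31.6]
eef_rot: [-3.142, -0.0, 1.286]
wrist_force: [-0.3, -0.1, -5.5]
finger_gap: 57.8
finger_force: 20.0
```

>>> move_arm(
  dp=[
    [0.6,1.9,-0.5],
    [0.6,1.9,0],
    [0,0,0],
  ],
  rotation=[
    [0,0,0],
    [0,0,0],
    [0,0,0],
  ],
  hand=[0.5,0.5,0.5],
)

```text
clock: 4.03
eef_pos: [494.7, -58.4, 31.3]
eef_rot: [3.141, 0.001, 1.286]
wrist_force: [-1.6, -4.6, -1.8]
finger_gap: 57.8
finger_force: 20.0
```

>>> move_arm(
  dp=[
    [0.6,1.9,0],
    [0.3,1,0],
    [0,0,0],
  ],
  rotation=[
    [0,0,0],
    [0,0,0],
    [0,0,0],
  ],
  hand=[0.5,0.5,0.5],
)

```text
clock: 4.4
eef_pos: [495.6, -55.9, 31.4]
eef_rot: [3.141, 0.001, 1.286]
wrist_force: [-3.7, -7.5, -0.6]
finger_gap: 57.8
finger_force: 20.0
```

>>> move_arm(
  dp=[
    [0.6,1.9,0],
    [0.6,1.9,0],
    [0,0,0],
  ],
  rotation=[
    [0,0,0],
    [0,0,0],
    [0,0,0],
  ],
  hand=[0.5,0.5,0.5],
)

```text
clock: 4.78
eef_pos: [496.3, -53.8, 31.9]
eef_rot: [-3.142, 0.004, 1.286]
wrist_force: [-11.3, -22.7, 11.0]
finger_gap: 58.0
finger_force: 20.0
```

>>> move_arm(
  dp=[
    [0,0,0],
    [0,0,0],
    [0,0,0],
    [0,0,40],
    [0,0,50],
    [0,0,50],
    [0,0,10],
    [0,0,0],
  ],
  rotation=[
    [0,0,0],
    [0,0,0],
    [0,0,0],
    [0,0,0],
    [0,0,0],
    [0,0,0],
    [0,0,0],
    [0,0,0],
  ],
  hand=[1,1,1,1,1,1,1,1],
)

```text
clock: 5.78
eef_pos: [496.8, -51.3, 180.9]
eef_rot: [3.141, -0.0, 1.286]
wrist_force: [-0.1, -0.0, 0.5]
finger_gap: 94.0
finger_force: 0.0
```

Run:
```python
from h import *
c=wristcam("w2")
```

```text
5.775 [496.8 -51.3 180.9] [ 3.141 -0.     1.286] [-0.1 -0.   0.5]
```

View pics/w2.png

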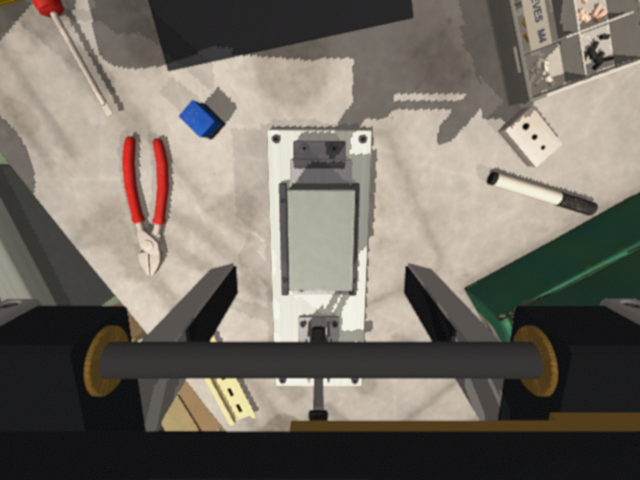

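The unit sits against the keeper: the cover top is at (287,190), (356,190), (354,292) and (284,292), and the plate corners at (270,129), (372,128), (360,384) and (277,384).

Run:
```python
from h import *
c=pickle.load(open("w2.pkl","rb"));a,b=101,-193
q=fit(c,[(270,129),(372,128),(360,384),(277,384)],[(a,52),(a,-52),(b,-52),(b,52)],10)
k=fit(c,[(287,190),(356,190),(354,292),(284,292)],[(46,29),(46,-29),(-46,-29),(-46,29)],73)
d=k[:2]-q[:2];print("cover in fix",np.cos(q[2])*d[0]+np.sin(q[2])*d[1],-np.sin(q[2])*d[0]+np.cos(q[2])*d[1])
f=lambda x,y,z:[493.7+.282*x-.959*y,-61.3+.959*x+.282*y,z]
print(proj(c,f(73,0,25.5)),proj(c,f(-176,0,121)))
```

```text
[493.672 -59.329   1.278] [[-1.3, 2.8], [1.8, 0.1], [2.1, -2.5], [-2.5, -0.4]]
[493.992 -59.09    1.269] [[-0.2, 0.4], [-0.5, -0.5], [-2.4, 0.4], [3.1, -0.2]]
cover in fix 0.32102835647701705 -0.2378234774303241
[320.61890439 158.58797439] [320.42579716 456.19800542]
```

Cover measured at fixture x = 0.3 mm, so the unit is home. Next is the lever: I'll shut the fingers and go to the lever's inner side.

>>> move_arm(
  dp=[
    [-12,-40,0],
    [-12,-40,0],
    [-12,-40,0],
    [-12,-41,0],
    [0,0,-30],
    [0,0,-27],
    [0,0,0],
  ],
  rotation=[
    [0,0,0],
    [0,0,0],
    [0,0,0],
    [0,0,0],
    [0,0,0],
    [0,0,0],
    [0,0,0],
  ],
  hand=[0,0,0,0,0,0,0],
  newtons=40,
)

```text
clock: 6.7
eef_pos: [447.4, -211.6, 121.3]
eef_rot: [-3.136, -0.001, 1.286]
wrist_force: [-0.2, -0.0, 0.2]
finger_gap: 27.3
finger_force: 0.0
```

>>> move_arm(
  dp=[
    [0,0,0],
    [0,0,0],
    [-3.5,-11.5,-4],
    [-3.5,-11.5,-6],
    [-2.5,-9,-8],
    [-2.5,-8,-8],
    [-3,-10,-15],
  ],
  rotation=[
    [0,0,0],
    [0,0,0],
    [0,0,0],
    [0,0,0],
    [0,0,0],
    [0,0,0],
    [0,0,0],
  ],
  hand=[0,0,0,0,0,0,0],
)

```text
clock: 7.58
eef_pos: [433.7, -263.0, 82.5]
eef_rot: [3.141, 0.0, 1.286]
wrist_force: [0.9, 0.6, -0.4]
finger_gap: 0.8
finger_force: 0.5
```

>>> move_arm(
  dp=[
    [-1,-3,-8],
    [-1,-3,-8],
    [0,0,0],
  ],
  rotation=[
    [0,0,0],
    [0,0,0],
    [0,0,0],
  ],
  hand=[0,0,0],
)

```text
clock: 7.95
eef_pos: [431.5, -268.2, 66.5]
eef_rot: [-3.14, -0.0, 1.286]
wrist_force: [0.3, 1.0, 1.0]
finger_gap: 0.5
finger_force: 0.0
```

>>> move_arm(
  dp=[
    [0,-1,-6],
    [0,0,-5],
    [0,0,0],
  ],
  rotation=[
    [0,0,0],
    [0,0,0],
    [0,0,0],
  ],
  hand=[0,0,0],
)

```text
clock: 8.32
eef_pos: [431.7, -269.2, 55.7]
eef_rot: [-3.141, -0.0, 1.286]
wrist_force: [-0.0, -1.1, 0.6]
finger_gap: 0.7
finger_force: 0.0
```

Run:
```python
from cell import camera
from h import *
import cv2
c=camera("side");pickle.dump(c,open("s2.pkl","wb"))
cv2.imwrite("pics/s2.png",cv2.resize(c["image"][180:380,220:440,::-1],None,fx=2.7,fy=2.7,interpolation=cv2.INTER_CUBIC))
```

```text
(no output)
```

View pics/s2.png

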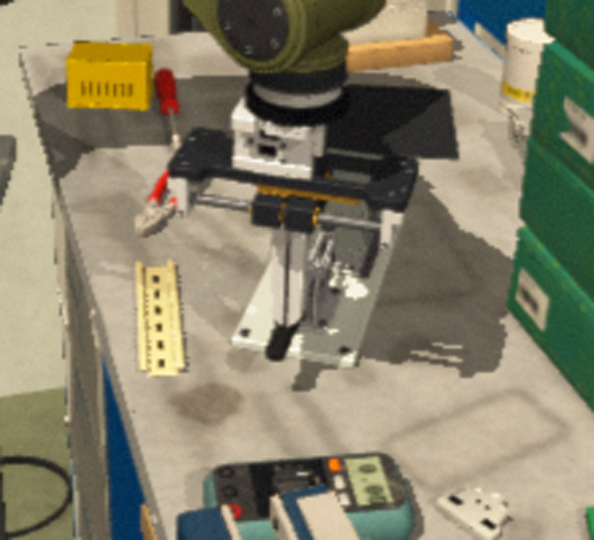

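Run:
```python
from h import *
c=pickle.load(open("s2.pkl","rb"))
f=lambda x,y,z:[493.8+.287*x-.958*y,-60+.958*x+.287*y,z]
for th in(0,.15,.37,1.2):
  for r in(42,108):
    p=proj(c,f(-147-r*np.cos(th),0,46.5+r*np.sin(th))); print(th,r,(p-[220,180])*2.7)
print((proj(c,f(-193,52,10))-[220,180])*2.7,(proj(c,f(-193,-52,10))-[220,180])*2.7)
```

```text
0 42 [294.32990012 306.62318705]
0 108 [273.32224294 353.7504303 ]
0.15 42 [294.74857907 299.86781353]
0.15 108 [274.32688667 335.58622787]
0.37 42 [295.85848679 289.09136471]
0.37 108 [277.25991413 306.20143759]
1.2 42 [304.04917369 248.81334129]
1.2 108 [299.85495264 196.98140152]
[230.91495575 334.98924354] [353.59936705 357.5496119 ]
```

The sleeve end appears near (275,356), which matches the projection for a level lever (273,354). I'll confirm with a short press.

>>> move_arm(
  dp=[
    [0,0,-2],
    [0,0,-1.5],
    [0,0,0],
  ],
  rotation=[
    [0,0,0],
    [0,0,0],
    [0,0,0],
  ],
  hand=[0,0,0],
)

```text
clock: 8.75
eef_pos: [432.0, -269.5, 53.6]
eef_rot: [3.141, 0.0, 1.286]
wrist_force: [-4.2, 3.3, 13.6]
finger_gap: 0.8
finger_force: 6.3
```

>>> move_arm(
  dp=[
    [0,0,50],
    [0,0,50],
    [12.4,41.9,0],
    [12.4,41.9,0],
    [12.4,41.9,0],
    [12.4,41.9,0],
    [12.4,41.9,0],
    [0,0,0],
    [0,0,-40],
    [0,0,-40],
  ],
  rotation=[
    [0,0,0],
    [0,0,0],
    [0,0,0],
    [0,0,0],
    [0,0,0],
    [0,0,0],
    [0,0,0],
    [0,0,0],
    [0,0,0],
    [0,0,0],
  ],
  hand=[0,0,1,1,1,1,1,1,1,1],
)

```text
clock: 10.0
eef_pos: [493.8, -60.7, 71.9]
eef_rot: [3.14, 0.0, 1.285]
wrist_force: [0.3, -0.8, -0.5]
finger_gap: 76.8
finger_force: 0.0
```

>>> move_arm(
  dp=[
    [0,0,-25],
    [0,0,-16],
    [0,0,0],
    [0,0,0],
    [0,0,0],
    [0,0,0],
    [0,0,0],
    [0,0,0],
  ],
  rotation=[
    [0,0,0],
    [0,0,0],
    [0,0,0],
    [0,0,0],
    [0,0,0],
    [0,0,0],
    [0,0,0],
    [0,0,0],
  ],
  hand=[1,1,1,0.5,0.5,0.5,0.5,0.5],
  newtons=45,
)

```text
clock: 11.0
eef_pos: [494.0, -59.9, 31.9]
eef_rot: [3.141, -0.0, 1.286]
wrist_force: [-0.4, -0.2, 3.3]
finger_gap: 57.8
finger_force: 45.0
```

>>> move_arm(
  dp=[
    [0,0,4],
    [0,0,5],
    [0,0,5],
    [0,0,6],
    [0,0,6],
    [0,0,6],
    [0,0,6],
    [0,0,6],
    [0,0,6],
    [0,0,0],
  ],
  rotation=[
    [0,0,0],
    [0,0,0],
    [0,0,0],
    [0,0,0],
    [0,0,0],
    [0,0,0],
    [0,0,0],
    [0,0,0],
    [0,0,0],
    [0,0,0],
  ],
  hand=[0.5,0.5,0.5,0.5,0.5,0.5,0.5,0.5,0.5,0.5],
)

```text
clock: 12.25
eef_pos: [494.5, -59.8, 82.8]
eef_rot: [3.139, -0.0, 1.286]
wrist_force: [-0.0, -0.8, -1.8]
finger_gap: 57.9
finger_force: 45.0
```

>>> move_arm(
  dp=[
    [0,0,6],
    [0,0,6],
    [0,0,10],
    [0,0,20],
    [0,0,20],
    [0,0,0],
  ],
  rotation=[
    [0,0,0],
    [0,0,0],
    [0,0,0],
    [0,0,0],
    [0,0,0],
    [0,0,0],
  ],
  hand=[0.5,0.5,0.5,0.5,0.5,0.5],
)

```text
clock: 13.0
eef_pos: [494.5, -60.0, 145.1]
eef_rot: [3.139, -0.0, 1.286]
wrist_force: [1.1, -1.0, -1.9]
finger_gap: 57.7
finger_force: 45.0
```

Run:
```python
from h import *
c=wristcam("w3")
```

```text
13.0 [494.5 -60.  145.1] [ 3.139 -0.     1.286] [ 1.1 -1.  -1.9]
```

View pics/w3.png

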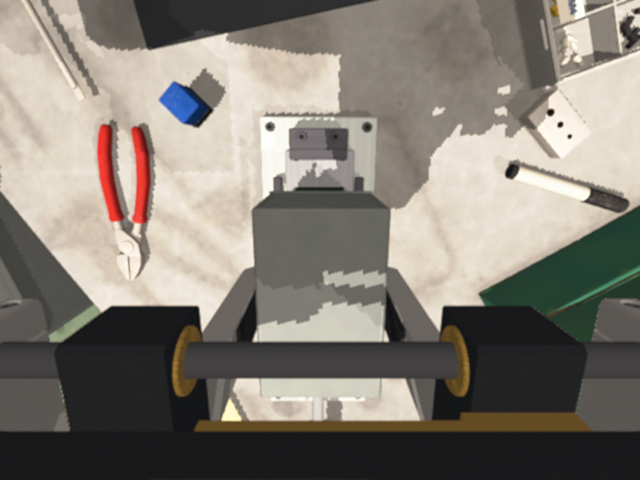

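The cover is clear in the gripper (255–390 px wide), and the unit is still under the keeper at rows 157–190. Now I'll take the cover to the far half of the mat.

>>> move_arm(
  dp=[
    [8,26,0],
    [15,50,0],
    [15,50,0],
    [15,50,0],
    [15,50,0],
    [10,34,0],
    [0,0,-40],
    [0,0,-40],
    [0,0,-30],
    [0,0,0],
  ],
  rotation=[
    [0,0,0],
    [0,0,0.05],
    [0,0,0.05],
    [0,0,0.05],
    [0,0,0.05],
    [0,0,0],
    [0,0,0],
    [0,0,0],
    [0,0,0],
    [0,0,0],
  ],
  hand=[0.5,0.5,0.5,0.5,0.5,0.5,0.5,0.5,0.5,0.5],
)

```text
clock: 14.3
eef_pos: [570.1, 199.6, 30.7]
eef_rot: [-3.136, 0.002, 1.486]
wrist_force: [-0.2, -0.2, -0.3]
finger_gap: 57.6
finger_force: 45.0
```

>>> move_arm(
  dp=[
    [0,0,-7],
    [0,0,-4],
    [0,0,0],
  ],
  rotation=[
    [0,0,0],
    [0,0,0],
    [0,0,0],
  ],
  hand=[0.5,0.5,0.5],
)

```text
clock: 14.68
eef_pos: [572.0, 200.1, 23.0]
eef_rot: [3.141, -0.0, 1.486]
wrist_force: [-0.6, -0.2, -1.1]
finger_gap: 58.1
finger_force: 45.0
```

>>> move_arm(
  dp=[
    [0,0,-1.5],
    [0,0,-1],
    [0,0,0],
  ],
  rotation=[
    [0,0,0],
    [0,0,0],
    [0,0,0],
  ],
  hand=[0.5,0.5,0.5],
)

```text
clock: 15.05
eef_pos: [571.8, 200.1, 20.2]
eef_rot: [3.142, -0.0, 1.486]
wrist_force: [-0.4, 0.3, -1.1]
finger_gap: 57.7
finger_force: 45.0
```

>>> move_arm(
  dp=[
    [0,0,-0.7],
    [0,0,-0.5],
    [0,0,0],
  ],
  rotation=[
    [0,0,0],
    [0,0,0],
    [0,0,0],
  ],
  hand=[0.5,0.5,0.5],
)

```text
clock: 15.42
eef_pos: [571.9, 200.1, 20.0]
eef_rot: [3.141, -0.0, 1.486]
wrist_force: [-6.3, -2.2, 10.1]
finger_gap: 57.7
finger_force: 45.0
```

>>> move_arm(
  dp=[
    [0,0,0],
    [0,0,0],
    [0,0,0],
    [0,0,0],
    [0,0,50],
    [0,0,50],
    [0,0,50],
    [-16,-53,0],
    [-16,-53,0],
    [-16,-53,0],
  ],
  rotation=[
    [0,0,0],
    [0,0,0],
    [0,0,0],
    [0,0,0],
    [0,0,0],
    [0,0,0],
    [0,0,0],
    [0,0,-0.1],
    [0,0,-0.1],
    [0,0,0],
  ],
  hand=[0.95,0.95,0.95,0.95,0.95,0.95,0.95,0.5,0.5,0.5],
)

```text
clock: 16.68
eef_pos: [523.1, 39.7, 169.0]
eef_rot: [3.141, -0.0, 1.285]
wrist_force: [0.6, -0.9, 0.5]
finger_gap: 62.9
finger_force: 0.0
```

>>> move_arm(
  dp=[
    [-16,-53,0],
    [-16,-53,0],
    [-16,-53,0],
    [-16,-53,0],
    [-16,-53,0],
    [-15,-53,0],
    [0,0,-30],
    [0,0,-30],
    [0,0,0],
  ],
  rotation=[
    [0,0,0],
    [0,0,0],
    [0,0,0],
    [0,0,0],
    [0,0,0],
    [0,0,0],
    [0,0,0],
    [0,0,0],
    [0,0,0],
  ],
  hand=[0.5,0.5,0.5,0.5,0.5,0.5,0.5,0.5,0.5],
)

```text
clock: 17.8
eef_pos: [428.0, -276.4, 107.5]
eef_rot: [-3.138, -0.001, 1.286]
wrist_force: [0.3, 0.3, -0.1]
finger_gap: 46.8
finger_force: 0.0
```

>>> move_arm(
  dp=[
    [0,0,-40],
    [0,0,-30],
    [0,0,-10],
    [0,0,0],
    [0,0,0],
    [0,0,0],
    [0,0,0],
    [0,0,0],
  ],
  rotation=[
    [0,0,0],
    [0,0,0],
    [0,0,0],
    [0,0,0],
    [0,0,0],
    [0,0,0],
    [0,0,0],
    [0,0,0],
  ],
  hand=[0.5,0.5,0.5,0.1,0.1,0.1,0.1,0.1],
  newtons=22,
)

```text
clock: 18.8
eef_pos: [428.2, -276.9, 29.7]
eef_rot: [-3.14, 0.0, 1.286]
wrist_force: [-9.3, 2.5, 11.1]
finger_gap: 17.0
finger_force: 22.0
```

>>> move_arm(
  dp=[
    [0,0,4],
    [0,0,5],
    [0.3,0.9,5],
    [0.3,1.2,5],
    [0,0,0],
  ],
  rotation=[
    [0,0,0],
    [0,0,0],
    [0,0,0],
    [0,0,0],
    [0,0,0],
  ],
  hand=[0.1,0.1,0.1,0.1,0.1],
)

```text
clock: 19.42
eef_pos: [428.9, -274.4, 48.3]
eef_rot: [-3.14, -0.0, 1.286]
wrist_force: [-7.6, 3.2, -0.6]
finger_gap: 17.1
finger_force: 22.0
```

>>> move_arm(
  dp=[
    [0.6,2,6.3],
    [0.6,2,6.3],
    [1.8,6,10],
    [1.8,6,10],
    [2.6,8.6,8],
    [2.6,8.6,8],
    [3,10,6],
    [0,0,0],
  ],
  rotation=[
    [0,0,0],
    [0,0,0],
    [0,0,0],
    [0,0,0],
    [0,0,0],
    [0,0,0],
    [0,0,0],
    [0,0,0],
  ],
  hand=[0.1,0.1,0.1,0.1,0.1,0.1,0.1,0.1],
)

```text
clock: 20.42
eef_pos: [441.9, -230.6, 102.8]
eef_rot: [-3.14, -0.0, 1.286]
wrist_force: [-8.0, 3.1, -3.1]
finger_gap: 16.8
finger_force: 22.0
```

Run:
```python
from cell import camera
from h import *
import cv2
c=camera("side")
cv2.imwrite("pics/s3.png",cv2.resize(c["image"][180:380,220:440,::-1],None,fx=2.7,fy=2.7,interpolation=cv2.INTER_CUBIC))
```

```text
(no output)
```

View pics/s3.png

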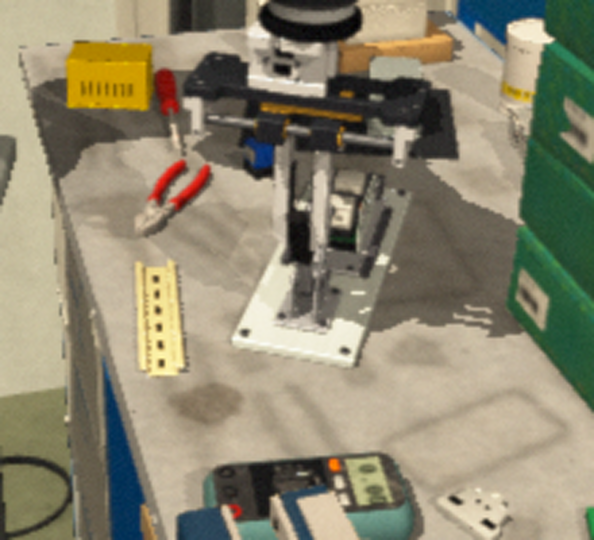

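The lever is up: its sleeve sits between the fingers at about (297,235) in the crop, and the open unit is still in the nest at (350,210). I'll let go and fetch the unit.

>>> move_arm(
  dp=[
    [0,0,0],
    [0,0,0],
    [0,0,0],
    [0,0,50],
    [0,0,55],
    [10,34,0],
    [14,46,0],
    [14,46,0],
    [14,45,0],
    [0,0,0],
  ],
  rotation=[
    [0,0,0],
    [0,0,0],
    [0,0,0],
    [0,0,0],
    [0,0,0],
    [0,0,0],
    [0,0,0],
    [0,0,0],
    [0,0,0],
    [0,0,0],
  ],
  hand=[0.5,0.5,0.5,0.5,0.5,0.75,0.75,0.75,0.75,0.75],
)

```text
clock: 21.72
eef_pos: [495.0, -58.3, 207.7]
eef_rot: [3.141, -0.0, 1.289]
wrist_force: [0.5, -0.5, 0.4]
finger_gap: 70.5
finger_force: 0.0
```

Run:
```python
from h import *
c=wristcam("w4")
```

```text
21.725 [495.  -58.3 207.7] [ 3.141 -0.     1.289] [ 0.5 -0.5  0.4]
```

View pics/w4.png

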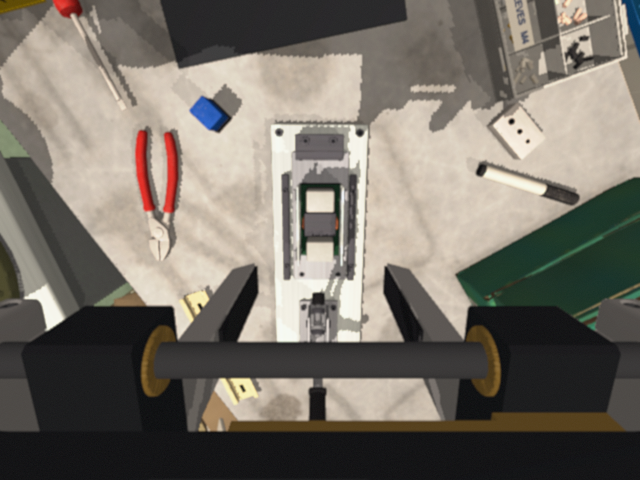

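The lever and clamp arm are up (sleeve at (317,400)), and the open unit is home with its frame at rows 185–262. Descending to grasp.

>>> move_arm(
  dp=[
    [-1,-1,-50],
    [0,0,-50],
    [0,0,-45],
    [0,0,-25],
    [0,0,-10],
    [0,0,0],
    [0,0,0],
    [0,0,0],
    [0,0,0],
  ],
  rotation=[
    [0,0,0],
    [0,0,0],
    [0,0,0],
    [0,0,0],
    [0,0,0],
    [0,0,0],
    [0,0,0],
    [0,0,0],
    [0,0,0],
  ],
  hand=[0.75,0.75,0.75,0.75,0.75,0.75,0.35,0.35,0.35],
  newtons=35,
)

```text
clock: 22.9
eef_pos: [493.7, -61.6, 28.1]
eef_rot: [3.141, -0.0, 1.286]
wrist_force: [-0.7, -0.8, 2.5]
finger_gap: 45.7
finger_force: 35.0
```

>>> move_arm(
  dp=[
    [-1.1,-3.8,0],
    [-1.2,-3.9,0],
    [-1.2,-3.9,0],
    [-1.2,-3.9,0],
    [0,0,0],
  ],
  rotation=[
    [0,0,0],
    [0,0,0],
    [0,0,0],
    [0,0,0],
    [0,0,0],
  ],
  hand=[0.35,0.35,0.35,0.35,0.35],
)

```text
clock: 23.52
eef_pos: [489.1, -77.4, 28.1]
eef_rot: [3.14, -0.0, 1.286]
wrist_force: [0.9, 0.1, 5.1]
finger_gap: 46.1
finger_force: 35.0
```

>>> move_arm(
  dp=[
    [0,0,3],
    [0,0,6],
    [0,0,8],
    [0,0,10],
    [0,0,3],
    [0,0,0],
  ],
  rotation=[
    [0,0,0],
    [0,0,0],
    [0,0,0],
    [0,0,0],
    [0,0,0],
    [0,0,0],
  ],
  hand=[0.35,0.35,0.35,0.35,0.35,0.35],
)

```text
clock: 24.28
eef_pos: [488.8, -77.1, 57.8]
eef_rot: [3.141, -0.0, 1.286]
wrist_force: [0.3, -0.6, -4.2]
finger_gap: 46.0
finger_force: 35.0
```

>>> move_arm(
  dp=[
    [3,10,0],
    [4.5,14.5,0],
    [4,14,10],
    [0,10,25],
    [-5,40,15],
    [-6,50,0],
    [-6,50,0],
    [-6,50,0],
    [-6,48,0],
    [0,0,0],
  ],
  rotation=[
    [0,0,0],
    [0,0,0],
    [0,0,0],
    [0,0,0],
    [0,0,0.05],
    [0,0,0.05],
    [0,0,0.05],
    [0,0,0.05],
    [0,0,0],
    [0,0,0],
  ],
  hand=[0.35,0.35,0.35,0.35,0.35,0.35,0.35,0.35,0.35,0.35],
)

```text
clock: 25.52
eef_pos: [470.4, 212.9, 108.1]
eef_rot: [3.141, -0.001, 1.49]
wrist_force: [-0.5, -0.6, -3.8]
finger_gap: 45.3
finger_force: 35.0
```

>>> move_arm(
  dp=[
    [0,0,-30],
    [0,0,-30],
    [0,0,-15],
    [0,0,-7],
    [0,0,0],
  ],
  rotation=[
    [0,0,0],
    [0,0,0],
    [0,0,0],
    [0,0,0],
    [0,0,0],
  ],
  hand=[0.35,0.35,0.35,0.35,0.35],
)

```text
clock: 26.15
eef_pos: [471.5, 209.4, 25.9]
eef_rot: [3.141, -0.0, 1.486]
wrist_force: [0.1, -0.6, -3.7]
finger_gap: 45.8
finger_force: 35.0
```

>>> move_arm(
  dp=[
    [0,0,-2.5],
    [0,0,-1.5],
    [0,0,-0.7],
    [0,0,0],
  ],
  rotation=[
    [0,0,0],
    [0,0,0],
    [0,0,0],
    [0,0,0],
  ],
  hand=[0.35,0.35,0.35,0.35],
)

```text
clock: 26.65
eef_pos: [471.3, 209.5, 21.1]
eef_rot: [3.141, -0.0, 1.486]
wrist_force: [-1.4, -0.1, 0.1]
finger_gap: 45.7
finger_force: 35.0
```

Touched down (the weight has come off). Releasing, rising, and backing off for a last look.

>>> move_arm(
  dp=[
    [0,0,0],
    [0,0,0],
    [0,0,0],
    [0,0,40],
    [0,0,55],
    [0,0,55],
    [-20,-50,20],
    [-20,-50,0],
    [-20,-50,0],
    [0,0,0],
  ],
  rotation=[
    [0,0,0],
    [0,0,0],
    [0,0,0],
    [0,0,0],
    [0,0,0],
    [0,0,0],
    [0,0,0],
    [0,0,0],
    [0,0,0],
    [0,0,0],
  ],
  hand=[0.7,0.7,0.7,0.7,0.7,0.7,0.7,0.7,0.7,0.7],
)

```text
clock: 27.9
eef_pos: [410.5, 57.4, 191.3]
eef_rot: [3.141, 0.0, 1.482]
wrist_force: [0.4, 0.9, -0.7]
finger_gap: 65.9
finger_force: 0.0
```

Run:
```python
from h import *
c=wristcam("w5")
for x in(-120,120):
  for y in(-90,90):print(x,y,proj(c,[521+x*.996+y*.087,205-x*.087+y*.996,3]).round())
```

```text
27.9 [410.5  57.4 191.3] [3.141 0.    1.482] [ 0.4  0.9 -0.7]
-120 -90 [299. 154.]
-120 90 [295. -48.]
120 -90 [527. 153.]
120 90 [556. -48.]
```

View pics/w5.png

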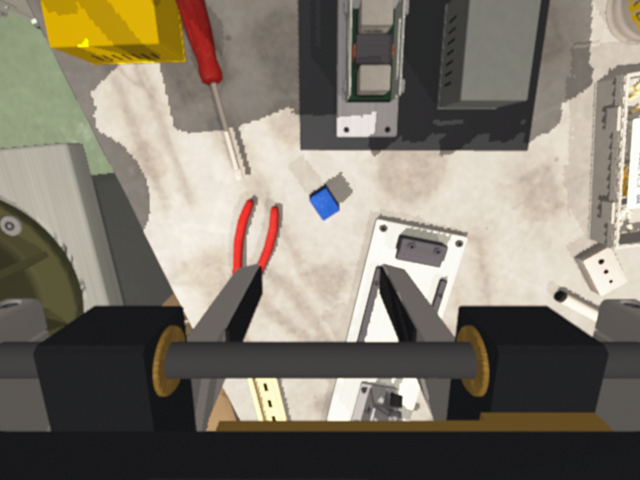

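The open unit (rows 0–137, columns 337–408) and the cover (columns 440–535) stand side by side on the mat. The mat's edge at row 150 matches the prediction of 153. Handing in.

```bash
python3 -c "
from cell import manip; print(manip.sign_off())"
```

```text
the job is handed in; nothing more can be done
None
```

The job is handed in at about 28 s: the cover and the open unit stand side by side on the mat and the other bench items were left alone; the lever was up when last seen, just before I took the unit out, and no verdict came back.

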